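# Slide a tall candle mould into its cooling stall

### The arm

A 6-joint arm with a two-finger parallel gripper is mounted at the origin on the work surface. World frame = base frame: x ahead of the robot, y to its left, z up, the work surface at z = 0. Lengths are in m, angles in rad, forces in N, time in s.
With the tool pointing down it reaches from about 0.325 to 0.9 m from the base axis. Payload 6.1 kg.
Tool frame: the origin (TCP) lies midway between the tips of the shut fingers; the grasp point (between the pads) lies 19 mm behind it; z points along the fingers, y is the line along which they close (so a half turn about z gives the same grasp; the last joint's range is limited). The gripper opens to 85 mm and grips with 20 to 120 N. Pads are 22 mm wide; open, the fingers measure 114 mm over their backs; the gripper's body (76 mm by 85 mm) begins 54 mm behind the grasp point. The pads swing forward as they close: fully open they stand 13 mm farther back than shut.
Start: joints at [-1.304, 0.22, 1.526, -0, 1.395, -0.126], TCP at [0.239, -0.577, 0.231] pointing down, gripper open.
Joint ranges: [-2.98, 2.98], [-0.91, 2.08], [0.09, 2.57], [-1.24, 4.39], [0.2, 2.65], [-2.68, 2.68]. Speed limits (rad/s): [2.57, 2.57, 3.01, 3.14, 3.14, 3.14].

### API

Orientations are given as [roll, pitch, yaw] about the fixed x, y, z axes, in that order (R = Rz(yaw) Ry(pitch) Rx(roll)).
In Python, from plant import movep, move_l, set_joints, gripper_to, hold, inverse_kinematics, observe, get_image, get_calibration, Unreachable, job_done gives the robot as it stands. Calls block until the motion is done:
- movep(position, orientation): joint-space move of the TCP to a pose.
- move_l(position, feed=0.15, rotation=None, max_force=None): straight line of the TCP; rotation=None keeps the orientation; feed is the mean speed in m/s. With max_force (N) it stops when the force on the tool has changed by that much, and returns True; else False.
- set_joints(angles): joint-space move.
- gripper_to(opening, f_grip=None): finger opening in m; f_grip is the grip in N (None keeps the last); returns when the fingers have stopped.
- hold(seconds).
- inverse_kinematics(position, orientation): joint angles nearest the present ones, or None.
- observe(): the state.
- get_image(name): name is "scene" or "top"; returns (picture, depth): 480x640x3 uint8, red, green, blue; 480x640 float32, m along the optical axis (not along the pixel's ray), 0 where there is no reading.
- get_calibration(name): a dict with "intrinsics" (3x3 intrinsics, pixels), "world_from_camera" (4x4, takes a point from camera to world coordinates). Camera axes: x right, y down, z forward; pixel columns grow to the right and rows downward; lengths in m; the calibration is good to about 2 mm. A picture is of the moment at which its call begins. get_calibration takes no time and is no camera call.
A pose or a line that the arm cannot do raises Unreachable and nothing moves.
- job_done(): hands the job in; it is judged then, once.
The state is a dict: "time_s": time; "q": joint angles; "joint_velocities": joint speeds; "joint_torque": joint torques, N m; "eef_pos": TCP position; "tcp_rot": TCP orientation; "ft_force": force on the tool from outside, world axes, zero at the start; "torque": the same for the moment, N m; "opening": finger opening in m; "grasp_force": force on a finger pad.
Only numpy, scipy, OpenCV 4.12 (cv2) and the standard library are available. Lean on these libraries where they do the work, as an engineer would, in place of code of your own. Each camera call takes 0.05 s, during which the arm holds its last target. There are 200 camera calls.

### The job

The wax in the tall slender candle mould is still soft, so do not lift or pinch it: with the fingertips, push it low down at its foot so that it slides upright along the bench into the open wooden stall, until its foot rests against the stall's back stop between the two low side cheeks. It must not tip, and the short mould, the pot and the kettle must be left where they stand.

Things in the scene. Friction and masses are not known exactly. Their poses are not given: they have to be found in the camera images.
- tall_mould: the taller of two black candle moulds, loose, 0.3 to 0.55 kg: round foot 64 mm across and 28 mm high, slender tube 36 mm across above it (14 mm in from the foot's edge), 190 mm tall overall, green wax at the top. Origin: centre of its underside, z up; round, yaw means nothing. Slides if pushed on the foot, tips if pushed high; lean the gripper back about 40 degrees to clear the tube.
- stall: pale wooden stall fixed to the bench, no floor (the mould slides on the bench). Origin on the bench where the centre of the foot belongs; x points into the stall, its open mouth looks to -x, to the robot's right (roughly world -y); z up. Back stop: inner face at x = +32 mm, 14 thick, 40 high, 116 wide. Two cheeks 20 high, 14 thick, inner faces at y = +44 and -44 mm, from the mouth at x = -28 mm to the stop.
- short_mould: bystander: the short black mould, loose, same foot (64 mm) and tube (36 mm) but only 90 mm tall. Origin at the centre of its underside
- pot: bystander: round-bellied brown glazed pot with a short neck, loose, 84 mm in diameter, 80 mm tall. Origin at the centre of its underside
- kettle: bystander: dark metal kettle, loose, belly 136 mm in diameter, 167 mm tall over its hoop handle, spout towards its +y, reaching 112 mm from the middle. Origin at the centre of its underside

How it is judged:
By the outcome, as a careful person would: the job done as asked, in the order asked, and still so for the second after the job is handed in, with the robot touching nothing.
It also fails if it takes over 56 s, if anything falls off the work surface, if the arm or the gripper's body presses on something with over 40 N, if the wrist force passes 120 N, or if a joint passes its speed limit or range.

## Working session

There is one attempt and no reset: what is moved stays moved. The work goes in short steps, each a Python script; the robot and the scene stay as the last script left them, time stands still between calls to the robot, and variables do not carry over. Pictures are saved under pics/ and viewed, at most 10 in all, crops included, and the job is handed in when it is done.

```bash
mkdir -p pics; python3 - <<'E'
from plant import *
import cv2,numpy as np
for n in("scene","top"):
    p,d=get_image(n);cv2.imwrite(f"pics/{n}0.png",p[:,:,::-1]);np.save(f"{n}d.npy",d);np.save(f"{n}p.npy",p)
    c=get_calibration(n);print(n,c["intrinsics"].round(1).tolist(),c["world_from_camera"].round(3).tolist())
E
```

```text
scene [[530.2, 0.0, 323.4], [0.0, 530.2, 235.3], [0.0, 0.0, 1.0]] [[-0.236, 0.824, -0.516, 1.048], [0.972, 0.192, -0.138, 0.262], [-0.014, -0.534, -0.846, 0.814], [0.0, 0.0, 0.0, 1.0]]
top [[459.1, 0.0, 321.5], [0.0, 459.1, 249.5], [0.0, 0.0, 1.0]] [[0.028, -0.995, 0.099, 0.506], [-1.0, -0.028, 0.0, 0.132], [0.003, -0.099, -0.995, 0.731], [0.0, 0.0, 0.0, 1.0]]
```

View pics/scene0.png

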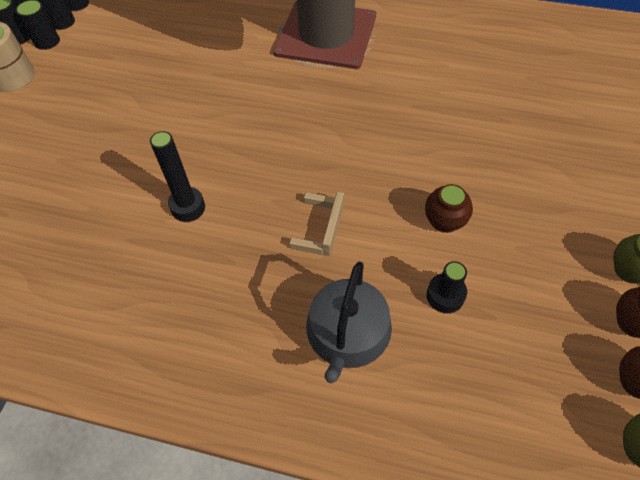

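View pics/top0.png

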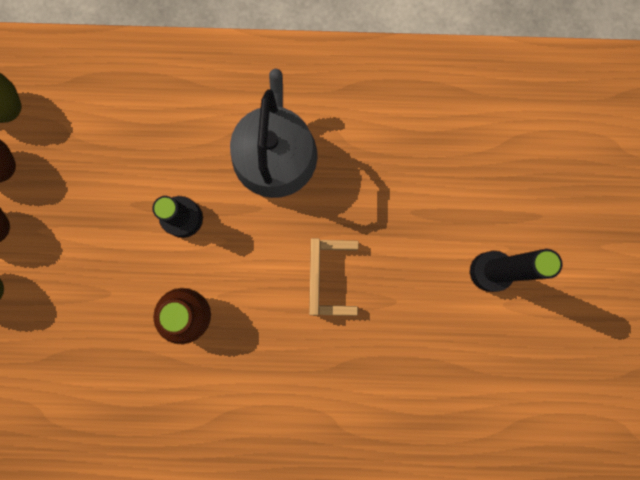

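The top view shows the tall mould's foot at about (492,271). The stall's stop runs along column 315, rows 240–313, with its cheeks at rows 244 and 311 and its mouth to the right at column 357. The kettle (272,152) lies clear of the straight path.

```bash
cat > h.py <<'E'
from plant import *
import numpy as np, cv2
def cloud(n,p,d):
    c=get_calibration(n);K=c["intrinsics"];T=c["world_from_camera"]
    v,u=np.mgrid[:480,:640]
    P=np.stack([(u-K[0,2])/K[0,0]*d,(v-K[1,2])/K[1,1]*d,d],-1)@T[:3,:3].T+T[:3,3]
    P[d<=0]=np.nan
    return P
def circ(xy):
    A=np.c_[2*xy,np.ones(len(xy))];s=np.linalg.lstsq(A,(xy**2).sum(1),rcond=None)[0]
    return s[:2],np.sqrt(s[2]+s[:2]@s[:2])
def foot(n,p,d,near=None):
    P=cloud(n,p,d);dark=p.max(2)<70
    m=dark&(abs(P[...,2]-.028)<.004)
    if near is not None: m&=np.hypot(P[...,0]-near[0],P[...,1]-near[1])<.05
    m=cv2.morphologyEx(m.astype(np.uint8),cv2.MORPH_OPEN,np.ones((2,2)))
    ys=P[m>0][:,:2]
    return cv2.minEnclosingCircle(ys.astype(np.float32)),len(ys)
E
python3 - <<'E'
from h import *
for n in("scene","top"):
    p=np.load(n+"p.npy");d=np.load(n+"d.npy");P=cloud(n,p,d)
    r0=P[205,187] if n=="scene" else P[271,485]
    print(n,"foot",foot(n,p,d,r0[:2]),r0)
    # green top of tall
    hsv=cv2.cvtColor(p,cv2.COLOR_RGB2HSV)
    g=(abs(hsv[...,0].astype(int)-45)<15)&(hsv[...,1]>100)&(P[...,2]>.17)&(np.hypot(P[...,0]-r0[0],P[...,1]-r0[1])<.08)
    print("wax",np.nanmean(P[g],0),g.sum())
    box=np.zeros((480,640),bool)
    if n=="scene": box[185:262,285:350]=1
    else: box[232:322,305:372]=1
    m=box&(P[...,2]>.033)&(P[...,2]<.046)
    q=P[m][:,:2].astype(np.float32);print("stop",cv2.minAreaRect(q),P[m].mean(0))
    m=box&(abs(P[...,2]-.02)<.004)&(hsv[...,2]>140)
    nl,l,st,ce=cv2.connectedComponentsWithStats(m.astype(np.uint8))
    for i in range(1,nl):
        if st[i,4]>30: print("cheek",cv2.minAreaRect(P[l==i][:,:2].astype(np.float32)),st[i,4])
    for z in (.002,):print("table",np.nanmedian(P[300:470,420:600,2] if n=="top" else P[60:120,400:600,2]))
E
```

```text
scene foot (((0.5537427067756653, -0.13014402985572815), 0.031238825991749763), 416) [ 0.56503652 -0.12163651  0.0331545 ]
wax [ 0.55112215 -0.13290349  0.19038058] 204
stop ((0.5356252789497375, 0.1435847282409668), (0.11654239892959595, 0.014750046655535698), 0.4024946689605713) [0.53877109 0.14416895 0.03923029]
cheek ((0.48355215787887573, 0.09567700326442719), (0.015531430952250957, 0.0376884900033474), 2.1694283485412598) 116
cheek ((0.586222231388092, 0.10742643475532532), (0.014480510726571083, 0.058269284665584564), 1.609850525856018) 174
table -0.00010898017559857198
top foot (((0.5456207394599915, -0.13834059238433838), 0.03684527426958084), 667) [ 0.5495144  -0.11618106  0.03772709]
wax [ 0.55125462 -0.13488879  0.19102306] 548
stop ((0.5351576805114746, 0.1414639949798584), (0.11464950442314148, 0.013955186121165752), 0.4930822551250458) [0.53447502 0.14140788 0.03999674]
cheek ((0.5863646268844604, 0.10387761145830154), (0.013178898021578789, 0.05785750225186348), 1.7201570272445679) 266
cheek ((0.48448967933654785, 0.0937488004565239), (0.012346511706709862, 0.038630370050668716), 1.660281777381897) 224
table 0.00037410753799421714
```

```bash
cat >> h.py <<'E'
from scipy.spatial.transform import Rotation as R
C=np.array([.552,-.132]);G=np.array([.5355,.1035])
U=(G-C)/np.linalg.norm(G-C);a=np.radians(40)
def rot(sgn):
    z=np.r_[np.sin(a)*U,-np.cos(a)];y=sgn*np.r_[U[1],-U[0],0]
    return R.from_matrix(np.c_[np.cross(y,z),y,z]).as_euler("xyz")
def pt(s,z): return np.r_[C+U*s,z]   # s: along push line, 0 = first foot centre
E
python3 - <<'E'
from h import *
best=None
for s in(1,-1):
    qs=[inverse_kinematics(pt(x,z),rot(s)) for x,z in((-.1,.15),(-.1,.01),(.2,.01))]
    print(s,[None if q is None else np.round(q,2).tolist() for q in qs])
    if all(q is not None for q in qs):
        d=abs(np.array(qs[0])-observe()["q"]).max()
        if best is None or d<best[0]: best=(d,s)
s=best[1];open("sgn","w").write(str(s))
gripper_to(.035)
movep(pt(-.1,.12),rot(s))
move_l(pt(-.1,.03),.1)
print(move_l(pt(-.1,-.004),.02,max_force=4))
o=observe();print(o["eef_pos"],o["opening"],o["ft_force"],o["time_s"])
z=o["eef_pos"][2]+.003
move_l(pt(-.1,z),.05);open("z","w").write(str(z))
p,d=get_image("scene");cv2.imwrite("pics/a.png",cv2.resize(p[100:300,60:360,::-1],None,fx=2.5,fy=2.5))
E
```

```text
1 [[-0.77, 0.59, 1.34, 0.45, 1.74, -0.89], [-0.77, 0.78, 1.36, 0.44, 1.56, -0.97], [-0.4, 0.5, 1.81, 0.65, 1.27, -0.8]]
-1 [[-0.77, 0.59, 1.34, 0.45, 1.74, 2.26], [-0.77, 0.78, 1.36, 0.44, 1.56, 2.17], [-0.4, 0.5, 1.81, 0.65, 1.27, 2.34]]
True
[ 0.55889729 -0.2316651   0.00439006] 0.03500855671237435 [-0.22698902 -0.60611089  4.71764552] 4.625
```

View pics/a.png

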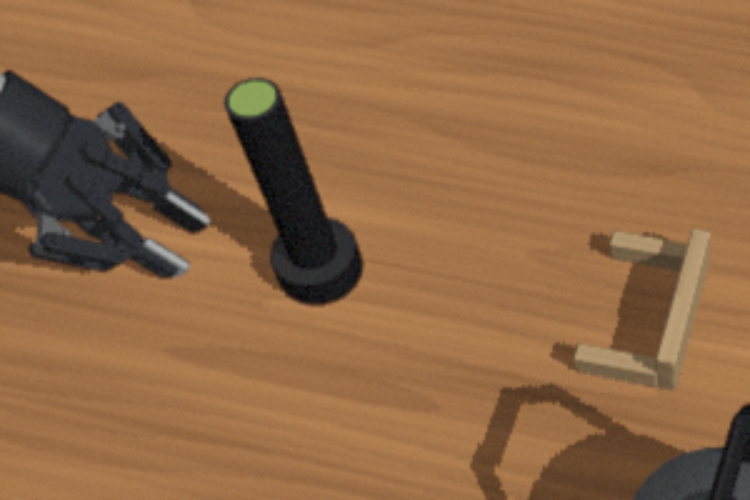

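The fingertips, 3 mm above the bench, straddle the push line behind the foot (crop about 180,235 against the foot at 318,262). Now I'll push.

```bash
cat >> h.py <<'E'
def wax(n):
    p,d=get_image(n);P=cloud(n,p,d);hsv=cv2.cvtColor(p,cv2.COLOR_RGB2HSV)
    g=(abs(hsv[...,0].astype(int)-45)<15)&(hsv[...,1]>100)&(P[...,2]>.15)&(abs(P[...,0]-.54)<.07)
    return np.nanmean(P[g],0).round(4),g.sum(),p
E
python3 - <<'E'
from h import *
z=float(open("z").read())
print(move_l(pt(-.045,z),.05,max_force=10))
for s in(.0,.06,.12,.165):
    r=move_l(pt(s,z),.035,max_force=10);o=observe()
    print(s,r,o["eef_pos"].round(4) if hasattr(o["eef_pos"],"round") else o["eef_pos"],np.round(o["ft_force"],1),o["time_s"],wax("scene")[:2])
    if r: break
p=wax("top")[2];cv2.imwrite("pics/b.png",p[:,:,::-1])
E
```

```text
False
0.0 False [ 0.552  -0.132   0.0074] [ 0.1 -0.  -0.2] 7.6083 (array([ 0.5494, -0.0987,  0.1898]), np.int64(211))
0.06 False [ 0.5478 -0.0722  0.0074] [ 1.  -0.9  0.3] 9.525 (array([ 0.5458, -0.0393,  0.1901]), np.int64(217))
0.12 False [ 0.5436 -0.0124  0.0074] [ 0.7 -1.8 -0. ] 11.4417 (array([0.5414, 0.0206, 0.1902]), np.int64(223))
0.165 False [0.5404 0.0326 0.0074] [-0.9 -0.1 -1. ] 12.925 (array([0.5384, 0.0656, 0.19  ]), np.int64(231))
```

View pics/b.png

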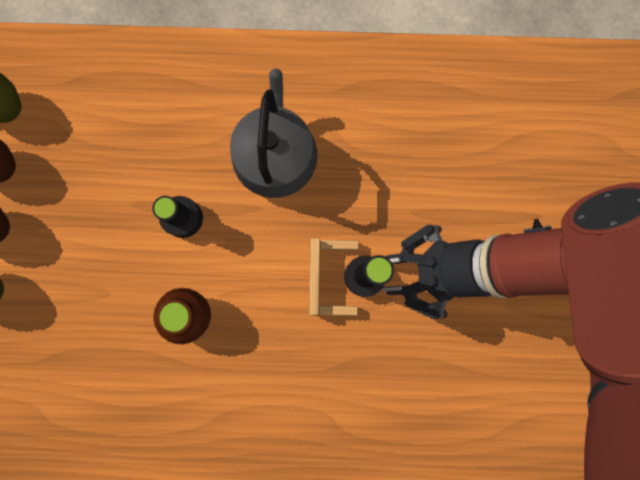

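The mould stands upright at the stall mouth (foot about 368,277), centred between the cheeks. Now the final guarded push onto the stop.

```bash
python3 - <<'E'
from h import *
z=float(open("z").read())
r=move_l(pt(.215,z),.02,max_force=7);o=observe()
print(r,np.round(o["eef_pos"],4),np.round(o["ft_force"],1),o["time_s"],wax("scene")[:2])
b=np.array(o["eef_pos"][:2]);b=b-U*.12
move_l(np.r_[b,z],.05);move_l(np.r_[b,.12],.1);hold(.3)
print(wax("scene")[:2],wax("top")[:2],observe()["time_s"])
p,_=get_image("scene");q,_=get_image("top")
f=lambda i:cv2.resize(i[:,:,::-1],None,fx=1.8,fy=1.8,interpolation=cv2.INTER_CUBIC)
cv2.imwrite("pics/c.png",np.hstack([f(p[100:400,250:470]),f(q[100:400,230:450])]))
E
```

```text
True [0.538  0.0719 0.0071] [ 0.4 -3.5  1.5] 14.8167 (array([0.5356, 0.1043, 0.1901]), np.int64(235))
(array([0.5357, 0.1033, 0.1902]), np.int64(239)) (array([0.5353, 0.1027, 0.1909]), np.int64(537)) 19.1
```

View pics/c.png

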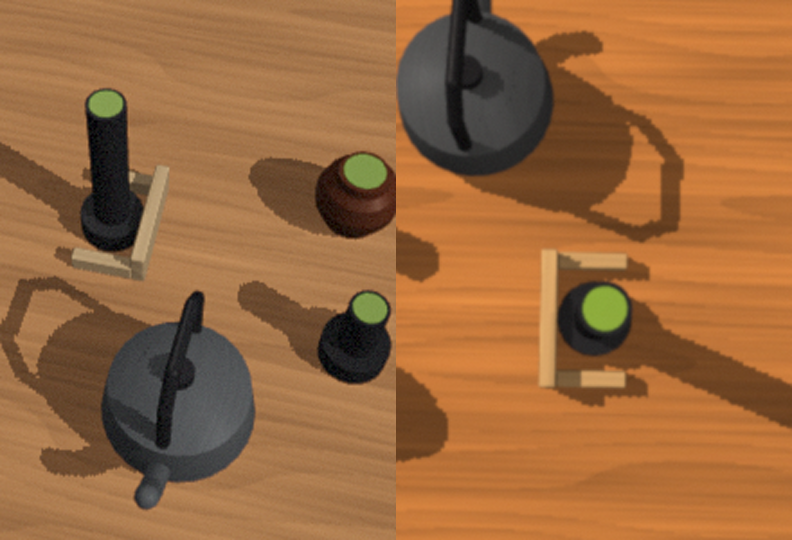

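The mould is upright in the stall with its foot at the stop (right crop: foot edge about 559, stop about 557). A second, firmer touch will confirm that it rests there.

```bash
python3 - <<'E'
from h import *
z=float(open("z").read());e=np.array([.538,.0719])
at=lambda s,z:np.r_[e+U*s,z]
move_l(at(-.12,z),.1);move_l(at(-.006,z),.06)
r=move_l(at(.008,z),.01,max_force=12);o=observe()
print(r,np.round(o["eef_pos"],4),np.round(o["ft_force"],1),wax("scene")[:2])
move_l(at(-.02,z),.02);move_l(at(-.12,z),.08);move_l(at(-.12,.12),.1);hold(.3)
print(wax("scene")[:2],wax("top")[:2],observe()["time_s"])
job_done()
E
```

```text
True [0.5384 0.0719 0.007 ] [-1.9 -5.1  3.4] (array([0.5355, 0.1045, 0.1903]), np.int64(237))
(array([0.5356, 0.1044, 0.1901]), np.int64(237)) (array([0.5353, 0.1027, 0.1909]), np.int64(536)) 27.7083
the job is handed in; nothing more can be done
```

The tall mould stands upright with its foot against the stall's back stop, between the cheeks; the other items were not touched, and the job was handed in at about 28 s.

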